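# Open the disinfectant dispenser over its catch dish

### The job

At the ward desk, first slide the round steel dish along the desk, without lifting it, until it is centred under the outlet of the dispenser's spout. Then pick up the round-bellied brown flask, keep it upright, set it in the dispenser's sprung ring and press it fully down, leaving the dish where it is and everything else on the desk undisturbed. Finish while still holding the flask pressed down: do not let go or ease off at the end.

Things in the scene. Friction and masses are not known exactly. Their poses are not given: they have to be found in the camera images.
- flask_mid (a point): Round-bellied brown glass flask, loose, upright, 138 mm tall, about 0.3 kg. Point: on its axis half-way up (69 mm above its underside), z up its axis. Foot 48 mm across, 14 mm high; belly a sphere 80 mm across, centred 27 mm below this point; neck a cylinder 28 mm across, 13 to 53 mm above it; then a lip 34 mm across and a stopper. The straight-sided bottle is not it; they may swap places.
- ring_centre (a point): Centre of the dispenser's level sprung ring, moving with it; 100 mm above the desk when free. Ring: round steel wire 10 mm thick, 70 mm inner, 90 mm outer diameter. The flask's foot passes through, its belly rests on the wire: seated, flask_mid is 48 mm straight above. Guide posts 60 mm either side (along x) rise 24 mm above it. z up, y towards the spout.
- cradle (a joint): Downward travel of the sprung ring in m: 0 free (up), 0.020 at its lower stop. The spring needs 6 N to begin moving and 16 N at the stop, so the flask's own weight does not press it down.
- outlet (a point): Lower end of the spout's steel nozzle, 16 mm across, 58 mm above the desk, where the dish's centre belongs straight below. The spout (12 mm tube, top 82 mm high) comes from the ring, 140 mm away along -y; y points out along the spout, z up. The dispenser is fixed to the desk; its foot plate, 150 (x) by 100 (y) by 16 mm, is centred under the ring.
- dish: Shallow open round steel dish, loose, about 0.25 kg: 120 mm across the rim, 114 mm at the bottom, 28 mm high, wall 3 mm. Origin: centre of its underside; z up. It starts on the spout's side, 100 to 160 mm farther out than the outlet (dispenser's y) and up to 30 mm aside.
- bottle: Bystander: straight-sided brown bottle with a black cap, 64 mm across, 120 mm tall. Origin: centre of its underside.
- mug: Bystander: white mug, 76 mm across, 85 mm high, handle on its own +y side. Origin: centre of its underside.
- penpot: Bystander: dark steel pen pot, 72 mm across, pens up to 145 mm high. Origin: centre of its underside.
- gloves: Bystander: carton of gloves, 120 mm (x) by 220 mm (y), 76 mm high. Origin: centre of its underside.
There are look-alikes about, which are no part of the job. Of the things that look like the dish, take the one that is farthest to the robot's left at the start.

How it is judged:
On the way, in this order (a step that is already met when the one before it is completed fails the run):
1. the dish stands under the outlet, its centre within 25 mm, flat on the desk, the flask not yet in the ring (horizontal distance between dish and outlet below 0.025 m and height (world z) of dish below 0.006 m and horizontal distance between flask_mid and ring_centre above 0.06 m), for 0.2 s.
2. the flask is seated in the ring: upright, its axis within 8 mm of the ring's, its belly on the wire (angle between flask_mid's own z axis and vertical below 0.12 rad and horizontal distance between flask_mid and ring_centre below 0.008 m and z of flask_mid in the frame of ring_centre between 0.04 and 0.053 m), for 0.1 s.
At the end, for the whole second after the job is handed in: Still held: ring at least 15 of its 20 mm down and still, pressed by the flask (over 8 N), fingers on the flask; flask seated, upright within 0.12 rad, within 8 mm of the ring's axis; dish flat and still on the desk, its centre within 25 mm of the outlet seen from above (all of step 2 and value of joint cradle above 0.015 m and velocity of joint cradle between -0.01 and 0.01 m/s and contact force between flask and cradle above 8 N and contact force between the fingers and flask above 3 N and horizontal distance between dish and outlet below 0.025 m and height (world z) of dish below 0.006 m and linear speed of dish below 0.01 m/s); the arm keeps its last pose, push and grip.
It fails at once if the dish is lifted off the desk or tipped (height (world z) of dish above 0.012 m or angle between dish's own z axis and vertical above 0.2 rad).
It fails at once if the flask is tipped over (more than 0.6 rad) (angle between flask_mid's own z axis and vertical above 0.6 rad).
It fails at once if a bystander is shoved more than 50 mm or knocked over (distance of any of bottle, mug, penpot, gloves from where it was at the start of the episode above 0.05 m or angle between any of bottle, mug, penpot, gloves's own z axis and vertical above 0.5 rad).
It also fails if it takes over 64 s, if anything falls off the work surface, if the arm or the gripper's body presses on something with over 40 N, if the wrist force passes 120 N, or if a joint passes its speed limit or range.

### The arm

A 6-joint arm with a two-finger parallel gripper is mounted at the origin on the work surface. World frame = base frame: x ahead of the robot, y to its left, z up, the work surface at z = 0. Lengths are in m, angles in rad, forces in N, time in s.
With the tool pointing down it reaches from about 0.375 to 0.9 m from the base axis. Payload 3.1 kg.
Tool frame: the origin (TCP) lies on the centre line of the jaws, within the pads' length; the fingertips stand 8 mm ahead of it and the grasp point (between the pads) lies 11 mm behind it; z points along the fingers, y is the line along which they close (so a half turn about z gives the same grasp; the last joint's range is limited). The gripper opens to 85 mm and grips with 20 to 120 N. Pads are 22 mm wide; open, the fingers measure 114 mm over their backs; the gripper's body (76 mm by 85 mm) begins 54 mm behind the grasp point. The pads swing forward as they close: fully open they stand 13 mm farther back than shut.
Start: joints at [-1.337, 0.527, 1.433, -0, 1.181, -0.178], TCP at [0.251, -0.572, 0.239] pointing down, gripper open.
Joint ranges: [-3.08, 3.08], [-0.75, 2.2], [0.22, 2.44], [-1.43, 4.57], [0, 2.65], [-2.85, 2.85]. Speed limits (rad/s): [2.79, 2.79, 3.14, 3.14, 3.14, 3.14].

### API

Orientations are given as a 3x3 rotation matrix whose columns are the frame's x, y, z axes.
In Python, from plant import robot, snapshot, order, finder gives the robot as it stands.
- The arm moves only by the shell command python3 -m handwheel 'ROWS' [FORCE]. ROWS is text: rows parted by semicolons, each of 5 numbers parted by spaces: the finger opening in m, from 0 to 0.0854, then the shift along the tool's x, y, z in m, then the turn about the tool's z in rad. A call has 1 to 20 rows; each row shifts and turns the commanded pose from where the row before left it, along the tool's axes as they then stand; what a row does not reach is not made up. A row lasts 1/10 s, in which the tool goes at most 50 mm and 8.59 degrees, less where a joint would pass 70% of its speed; a pose out of reach is approached as far as the arm can. A call is refused whole if a number of a shift passes 0.05 or a number of a turn 0.15, either way. A call with a gripper value outside its range is refused whole. The fingers move at their own pace and stop on an object; FORCE is the grip in N (left out, the last holds). Time passes only in rows, so rows that do not move let the fingers close. It gives the time, the measured TCP pose, the force, the opening and the grip force at its end, in the units of the state.
- robot.sense(): the state, without advancing time (a new reading comes with each control period).
- snapshot(name): name is "scene" or "side" or "wrist"; returns a dict with "image" (384x512x3 uint8, blue, green, red), "fx", "fy", "cx", "cy" (pixels), "world_to_cam" (4x4, takes a point from world to camera coordinates); the wrist camera has in their place "mount" (4x4, takes a point from camera to tool coordinates, whose origin is the TCP and whose axes are the flange's). Camera axes: x right, y up, looking along -z (the intrinsics and any distortion apply to the point x, -y, -z); pixel columns grow to the right and rows downward; lengths in m; the calibration is good to about 2 mm. A picture is of the moment at which its call begins: read the wrist's pose just before it. There is no depth.
- order.job_done(): hands the job in; it is judged then, once.
Trained networks look in a picture, given as the dict that the camera call returned (one of the last four; its "shot" number tells which), for a name from the list of things; names that differ only in an ending like _2 or _b are one class to them, and where a whole thing is asked for, a point or a joint stands for the part that bears it (a point fixed in the world has none). Each returns a list of dicts, best first, with "conf" (0 to 1); they miss things now and then, are a little off and sometimes report something else, mostly with a low value. They report only what shows in the picture. A call takes as long as a camera call. They do not tell look-alikes from the thing itself.
- finder.trace(picture, target): "region" (384x512 bool, what is visible of it) and "extent" ([left, top, right, bottom] in pixels, round what is visible of it).
- finder.landmark_of(picture, target): "centre" ([row, column] in pixels: a listed point, or the origin of a listed thing).
The state is a dict: "t": time; "joint_positions": joint angles; "qvel": joint speeds; "joint_efforts": joint torques, N m; "ee_pos": TCP position; "eef_rot": TCP orientation; "ft_force": force on the tool from outside, world axes, zero at the start; "wrist_torque": the same for the moment, N m; "width": finger opening in m; "finger_force": force on a finger pad.
Only numpy, scipy, OpenCV 4.12 (cv2) and the standard library are available. Lean on these libraries where they do the work, as an engineer would, in place of code of your own. Each camera call takes 0.05 s, during which the arm holds its last target. There are 200 camera calls.

## Working session

There is one attempt and no reset: what is moved stays moved. The work goes in short steps, Python scripts to look and compute and a shell command to move; the robot and the scene stay as the last step left them, time stands still between calls to the robot, and variables do not carry over. Pictures are saved under pics/ and viewed, at most 10 in all, crops included, and the job is handed in when it is done.

```bash
mkdir -p pics; cat > h.py <<'E'
import numpy as np, cv2, pickle
from plant import robot, snapshot, order, finder
def P(s):
    """3x4 projection from world for fixed or wrist cam; call with state for wrist"""
    return np.array([[s['fx'],0,s['cx']],[0,s['fy'],s['cy']],[0,0,1]])
def w2c(s,st=None):
    if 'world_to_cam' in s: return np.array(s['world_to_cam'])
    T=np.eye(4);T[:3,:3]=st['eef_rot'];T[:3,3]=st['ee_pos']
    return np.linalg.inv(T@np.array(s['mount']))
def proj(s,M,p):
    c=M[:3,:3]@np.array(p)+M[:3,3]; return np.array([s['cx']+s['fx']*c[0]/-c[2], s['cy']+s['fy']*-c[1]/-c[2]])
def ray(s,M,uv):
    d=np.array([(uv[0]-s['cx'])/s['fx'],-(uv[1]-s['cy'])/s['fy'],-1.])
    R=M[:3,:3]; return -R.T@M[:3,3], R.T@d/np.linalg.norm(d)
def atz(s,M,uv,z):
    o,d=ray(s,M,uv); return o+d*(z-o[2])/d[2]
def tri(rs):
    A=sum(np.eye(3)-np.outer(d,d) for o,d in rs); b=sum((np.eye(3)-np.outer(d,d))@o for o,d in rs)
    p=np.linalg.solve(A,b); return p,[float(np.linalg.norm(np.cross(p-o,d))) for o,d in rs]
E
python3 - <<'E'
from h import *
np.set_printoptions(precision=3,suppress=True)
ims=[]
st=robot.sense();print({k:np.round(v,3).tolist() for k,v in st.items()})
for n in ['scene','side','wrist']:
    s=snapshot(n);M=w2c(s,st);ims.append(s['image'].copy())
    print(n,{k:np.shape(v) for k,v in s.items()},'cam at',-M[:3,:3].T@M[:3,3])
    for t in ['flask_mid','ring_centre','outlet','dish','bottle','mug','penpot','gloves']:
        for r in finder.landmark_of(s,t)[:3]:
            v,u=r['centre']; zz={'flask_mid':.069,'ring_centre':.1,'outlet':.058}.get(t,0)
            print(n,t,round(r['conf'],2),'uv',round(u),round(v),atz(s,M,(u,v),zz))
    cv2.imwrite(f'pics/{n}0.png',s['image'])
E
```

```text
{'t': 0.0, 'joint_positions': [-1.336, 0.528, 1.434, 0.0, 1.181, -0.178], 'qvel': [0.001, -0.0, 0.0, -0.003, -0.002, -0.0], 'joint_efforts': [-0.002, -44.236, -17.802, -0.0, 0.009, -0.0], 'ee_pos': [0.251, -0.572, 0.238], 'eef_rot': [[0.916, 0.401, -0.0], [0.401, -0.916, 0.002], [0.0, -0.002, -1.0]], 'ft_force': [0.14, -0.494, -0.372], 'wrist_torque': [0.016, 0.012, 0.032], 'finger_force': 0.0, 'width': 0.085}
scene {'image': (384, 512, 3), 'fx': (), 'fy': (), 'cx': (), 'cy': (), 'world_to_cam': (4, 4), 'shot': ()} cam at [ 1.323 -0.525  1.108]
scene flask_mid 0.96 uv 200 244 [ 0.618 -0.255  0.069]
scene ring_centre 0.6 uv 268 186 [ 0.575 -0.008  0.1  ]
scene outlet 0.86 uv 302 171 [0.553 0.133 0.058]
scene outlet 0.22 uv 256 269 [ 0.76  -0.172  0.058]
scene dish 0.67 uv 203 205 [ 0.455 -0.16   0.   ]
scene dish 0.62 uv 334 161 [0.534 0.279 0.   ]
scene bottle 0.65 uv 154 221 [ 0.426 -0.306  0.   ]
scene mug 0.7 uv 345 212 [0.716 0.171 0.   ]
scene penpot 0.83 uv 314 233 [0.725 0.048 0.   ]
scene gloves 0.87 uv 256 269 [ 0.729 -0.152  0.   ]
side {'image': (384, 512, 3), 'fx': (), 'fy': (), 'cx': (), 'cy': (), 'world_to_cam': (4, 4), 'shot': ()} cam at [0.306 0.861 1.049]
side flask_mid 0.94 uv 259 145 [ 0.616 -0.241  0.069]
side ring_centre 0.83 uv 252 198 [0.566 0.01  0.1  ]
side outlet 0.75 uv 240 244 [0.561 0.137 0.058]
side dish 0.61 uv 239 308 [0.519 0.283 0.   ]
side dish 0.59 uv 302 187 [ 0.459 -0.163  0.   ]
side bottle 0.89 uv 321 156 [ 0.43  -0.321  0.   ]
side bottle 0.54 uv 181 254 [0.72  0.169 0.   ]
side mug 0.85 uv 180 252 [0.722 0.163 0.   ]
side penpot 0.72 uv 240 308 [0.519 0.283 0.   ]
side penpot 0.67 uv 191 221 [0.737 0.051 0.   ]
side penpot 0.63 uv 262 144 [ 0.629 -0.324  0.   ]
side gloves 0.9 uv 213 173 [ 0.739 -0.15   0.   ]
wrist {'image': (384, 512, 3), 'fx': (), 'fy': (), 'cx': (), 'cy': (), 'mount': (4, 4), 'shot': ()} cam at [ 0.315 -0.544  0.373]
```

```bash
python3 - <<'E'
import cv2,numpy as np
for n,(x0,y0,x1,y1) in {'scene':(120,120,400,320),'side':(150,90,370,340)}.items():
    i=cv2.imread(f'pics/{n}0.png')[y0:y1,x0:x1]
    cv2.imwrite(f'pics/{n}0c.png',cv2.resize(i,None,fx=2.4 if n=='side' else 2.8,fy=2.4 if n=='side' else 2.8,interpolation=cv2.INTER_CUBIC))
E
```

```text
(no output)
```

View pics/scene0c.png

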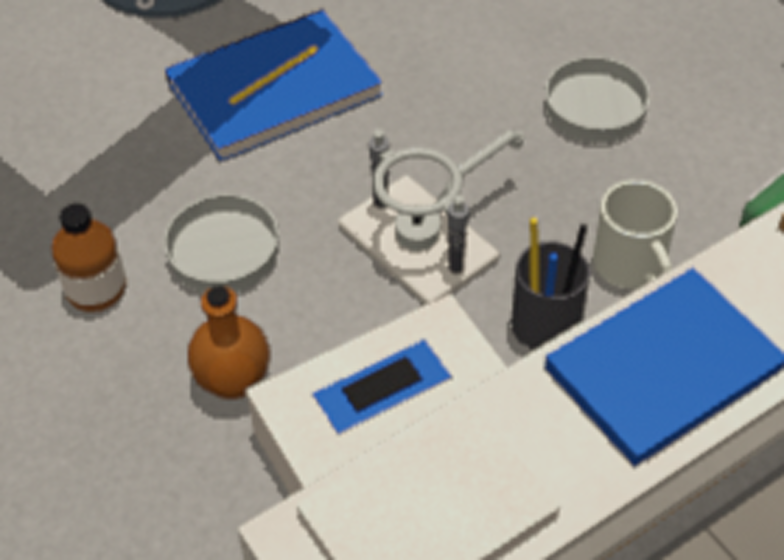

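View pics/side0c.png

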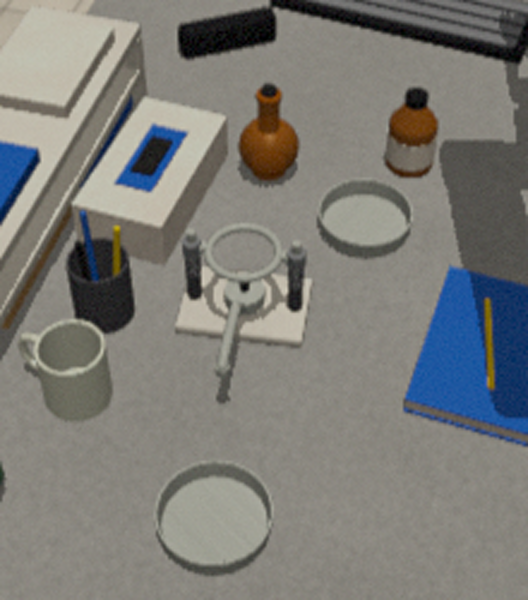

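Both crops match the networks' reports. There are two steel dishes: one at scene (334,158) / side (239,305), y≈+0.28, and one at scene (200,205) / side (302,183), y≈-0.16. The first is farther to the robot's left and lies on the spout's side, so I'll take that one. The flask is the round-bellied one with the long neck at scene (200,244) / side (259,145). The labelled bottle at scene (154,221) has straight sides.

```bash
python3 - <<'E'
from h import *
from scipy.optimize import least_squares
np.set_printoptions(precision=4,suppress=True)
S={n:snapshot(n) for n in ['scene','side']}
def lm(t,near):
    rs=[]
    for n,s in S.items():
        M=w2c(s);g=proj(s,M,near)
        c=[r['centre'][::-1] for r in finder.landmark_of(s,t)]
        c=min(c,key=lambda q:np.hypot(*(np.array(q)-g)))
        rs.append(ray(s,M,c))
    return tri(rs)
for t,p in {'flask_mid':(.617,-.248,.069),'ring_centre':(.57,0,.1),'outlet':(.557,.135,.058),'dish':(.526,.281,0)}.items(): print(t,*lm(t,p))
# dish by silhouette extents
a=np.linspace(0,2*np.pi,90)
pts=np.vstack([np.c_[.06*np.cos(a),.06*np.sin(a),0*a+.028],np.c_[.057*np.cos(a),.057*np.sin(a),0*a]])
th=np.linspace(0,np.pi,30);A,T=np.meshgrid(a,th);sp=np.c_[(.04*np.sin(T)*np.cos(A)).ravel(),(.04*np.sin(T)*np.sin(A)).ravel(),(.04*np.cos(T)).ravel()-.027]
cyl=lambda r,z:np.c_[r*np.cos(a),r*np.sin(a),0*a+z]
fl=np.vstack([sp,cyl(.024,-.069),cyl(.017,.053),cyl(.012,.069)])
for t,p,m in [('dish',(.526,.281,0),pts),('flask_mid',(.617,-.248,.069),fl)]:
    E=[]
    for n,s in S.items():
        M=w2c(s);g=proj(s,M,p)
        rr=[r for r in finder.trace(s,t)]
        r=min(rr,key=lambda r:np.hypot((r['extent'][0]+r['extent'][2])/2-g[0],(r['extent'][1]+r['extent'][3])/2-g[1]))
        E.append((s,M,np.array(r['extent'],float)))
    def f(x):
        o=[]
        for s,M,e in E:
            q=np.array([proj(s,M,x+k) for k in m]); o+=[*(q.min(0)-e[:2]),*(q.max(0)-e[2:])]
        return o
    r=least_squares(f,p,diff_step=1e-3,x_scale=.01);print(t,'silh',r.x,np.round(r.fun,1))
E
```

```text
flask_mid [ 0.6101 -0.2483  0.0638] [0.0037279564286549316, 0.003727956428654776]
ring_centre [0.5633 0.0056 0.1025] [0.0004962986939628641, 0.0004962986939628116]
outlet [0.5548 0.1317 0.0582] [0.003518734580371831, 0.0035187345803719978]
dish [0.5209 0.2844 0.003 ] [0.0003234613611454617, 0.000323461361145453]
dish silh [ 0.5203  0.2892 -0.0031] [-2.8 -0.7 -0.7 -0.4 -1.7 -0.8 -0.8  1.8]
flask_mid silh [ 0.6118 -0.2483  0.0611] [-2.1 -0.4  0.2 -0.6 -1.1 -0.5 -1.1  1.9]
```

```bash
python3 -m handwheel '0.06 0.045 -0.02 0 -0.15; 0.06 0.045 -0.02 0 -0.15; 0.06 0.045 -0.02 0 -0.15;0.06 0.045 -0.02 0 -0.15;0.06 0.045 -0.02 0 -0.15;0.06 0.045 0 0 -0.15;0.06 0.045 0 0 -0.15;0.06 0.045 0 0 -0.15;0.06 0.045 0 0 -0.15'
```

```text
t: 2.95
ee_pos: [0.3864, -0.1788, 0.2396]
eef_rot: [[-0.197, 0.98, 0.002], [0.98, 0.197, -0.001], [-0.001, 0.001, -1.0]]
ft_force: [0.9, 0.2, -0.2]
width: 0.06
finger_force: 0.0
```

```bash
python3 -m handwheel '0.06 0.04 0.044 0 0; 0.06 0.04 0.044 0 0; 0.06 0.04 0.044 0 0; 0.06 0.04 0.044 0 0; 0.06 0.04 0.045 0 0; 0.06 0 0 0 0'
python3 - <<'E'
from h import *
np.set_printoptions(precision=4,suppress=True)
st=robot.sense();s=snapshot('wrist');M=w2c(s,st)
print(st['t'],-M[:3,:3].T@M[:3,3],-M[2,:3])
for t,z in [('ring_centre',.1),('outlet',.058),('dish',0)]:
    print(t,[(round(r['conf'],2),np.round(r['centre']),atz(s,M,r['centre'][::-1],z)) for r in finder.landmark_of(s,t)[:2]])
cv2.imwrite('pics/w1.png',s['image'])
E
```

```text
t: 3.55
ee_pos: [0.5391, 0.0244, 0.2397]
eef_rot: [[-0.197, 0.98, 0.005], [0.98, 0.197, 0.001], [0.0, 0.005, -1.0]]
ft_force: [-0.4, -0.4, -0.3]
width: 0.0602
finger_force: 0.0
3.55 [0.5246 0.0931 0.3745] [ 0.0582 -0.2699 -0.9611]
ring_centre []
outlet [(0.96, array([ 80., 288.]), array([0.5496, 0.1341, 0.058 ]))]
dish [(0.91, array([283., 182.]), array([ 0.459 , -0.1765,  0.    ]))]
```

View pics/w1.png

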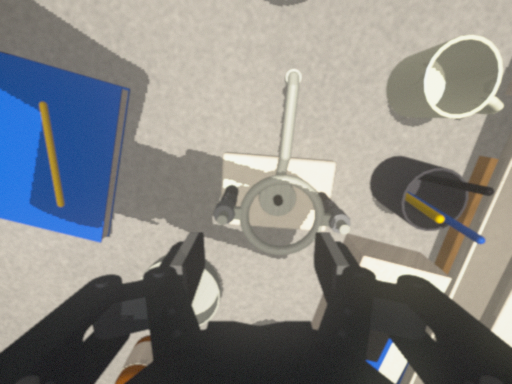

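The wrist view shows the ring at about (282,213), the nozzle end at about (292,76), the foot plate, and the mug and pen pot at right, with the look-alike dish partly under the left finger. Next I go behind the dish.

```bash
python3 -m handwheel '0.06 0.04 0.003 0 0; 0.06 0.04 0.003 0 0; 0.06 0.04 0.003 0 0; 0.06 0.04 0.003 0 0; 0.06 0.04 0.004 0 0; 0.06 0.04 0.004 0 0; 0.06 0.04 0.004 0 0; 0.06 0.04 0.004 0 0; 0.06 0.04 0.004 0 0; 0.06 0 0 0 0'
python3 - <<'E'
from h import *
np.set_printoptions(precision=4,suppress=True)
st=robot.sense();s=snapshot('wrist');M=w2c(s,st)
for t,z in [('ring_centre',.1),('outlet',.058),('dish',0)]:
    print(t,[(round(r['conf'],2),np.round(r['centre']),atz(s,M,r['centre'][::-1],z)) for r in finder.landmark_of(s,t)[:2]])
cv2.imwrite('pics/w2.png',s['image'])
E
```

```text
t: 4.75
ee_pos: [0.4979, 0.3818, 0.2394]
eef_rot: [[-0.193, 0.981, 0.001], [0.981, 0.193, 0.002], [0.002, 0.001, -1.0]]
ft_force: [1.0, -0.8, -0.6]
width: 0.0602
finger_force: 0.0
ring_centre []
outlet []
dish [(0.79, array([238., 264.]), array([0.5253, 0.2805, 0.    ]))]
```

View pics/w2.png

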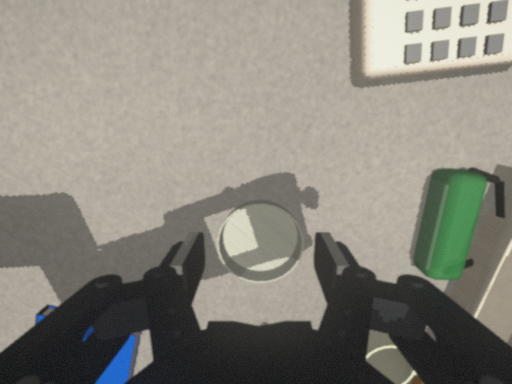

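The dish is centred at about (260,241), between the fingers and ahead of the tool. I descend behind it.

```bash
python3 -m handwheel '0.06 0 0.005 0.044 0;0.06 0 0 0.044 0;0.06 0 0 0.044 0;0.06 0 0 0.044 0;0.06 0 0 0.030 0;0.06 0 0 0.014 0;0.06 0 0 0 0'
```

```text
t: 5.65
ee_pos: [0.5025, 0.3782, 0.0176]
eef_rot: [[-0.189, 0.982, -0.004], [0.982, 0.189, -0.002], [-0.001, -0.004, -1.0]]
ft_force: [-0.4, 0.7, 0.6]
width: 0.0601
finger_force: 0.0
```

```bash
python3 -m handwheel '0.06 -0.02 0 0 0;0.06 -0.015 0 0 0;0.06 -0.01 0 0 0;0.06 -0.01 0 0 0;0.06 -0.01 0 0 0;0.06 -0.01 0 0 0;0.06 -0.01 0 0 0;0.06 -0.01 0 0 0;0.06 -0.01 0 0 0;0.06 -0.01 0 0 0;0.06 -0.01 0 0 0;0.06 -0.01 0 0 0;0.06 -0.01 0 0 0;0.06 -0.01 0 0 0;0.06 -0.01 0 0 0;0.06 0 0 0 0'
python3 - <<'E'
from h import *
np.set_printoptions(precision=4,suppress=True)
for n in ['wrist','side','scene']:
    st=robot.sense();s=snapshot(n);M=w2c(s,st)
    for t,z in [('outlet',.058),('dish',0)]:
        print(n,t,[(round(r['conf'],2),np.round(r['centre']),atz(s,M,r['centre'][::-1],z)) for r in finder.landmark_of(s,t)[:2]])
    cv2.imwrite(f'pics/{n}3.png',s['image'])
E
```

```text
t: 7.25
ee_pos: [0.5348, 0.2166, 0.0191]
eef_rot: [[-0.19, 0.982, -0.001], [0.982, 0.19, -0.001], [-0.001, -0.001, -1.0]]
ft_force: [-0.3, 0.4, 0.4]
width: 0.06
finger_force: 0.0
wrist outlet []
wrist dish [(0.78, array([324., 257.]), array([0.5456, 0.1532, 0.    ]))]
side outlet []
side dish [(0.86, array([184., 303.]), array([ 0.4592, -0.1762,  0.    ])), (0.77, array([264., 245.]), array([0.5443, 0.1539, 0.    ]))]
scene outlet [(0.69, array([172., 304.]), array([0.5621, 0.1348, 0.058 ]))]
scene dish [(0.92, array([207., 200.]), array([ 0.4549, -0.1715,  0.    ])), (0.71, array([182., 307.]), array([0.5564, 0.155 , 0.    ]))]
```

```bash
python3 -m handwheel '0.06 -0.007 0.001 0 0;0.06 -0.007 0.001 0 0;0.06 -0.006 0.001 0 0;0.06 0 0 0 0;0.06 0.02 0 0 0; 0.06 0.04 0 0 0; 0.06 0.02 0 -0.04 0;0.06 0 0 -0.044 0;0.06 0 0 -0.044 0;0.06 0 0 -0.044 0;0.06 0 0 0 0'
python3 - <<'E'
from h import *
np.set_printoptions(precision=4,suppress=True)
V=[]
for n in ['wrist','side','scene']:
    st=robot.sense();s=snapshot(n);M=w2c(s,st)
    for t,z in [('outlet',.058),('ring_centre',.1),('dish',0)]:
        print(n,t,[(round(r['conf'],2),np.round(r['centre']),atz(s,M,r['centre'][::-1],z)) for r in finder.landmark_of(s,t)[:2]])
    x,y=proj(s,M,(.555,.133,.03)).astype(int);print(x,y)
    w=60 if n!='wrist' else 100
    x=max(x,w);y=max(y,w);V.append(cv2.resize(s['image'][y-w:y+w,x-w:x+w],(260,260),interpolation=cv2.INTER_CUBIC))
    cv2.imwrite(f'pics/{n}4.png',s['image'])
cv2.imwrite('pics/c4.png',np.hstack(V))
E
```

```text
t: 8.8
ee_pos: [0.5303, 0.2791, 0.1981]
eef_rot: [[-0.191, 0.981, 0.014], [0.982, 0.191, 0.004], [0.001, 0.014, -1.0]]
ft_force: [0.1, 1.0, 0.3]
width: 0.0604
finger_force: 0.0
wrist outlet [(0.65, array([306., 254.]), array([0.5539, 0.1352, 0.058 ]))]
wrist ring_centre [(0.52, array([280., 376.]), array([0.6583, 0.219 , 0.1   ]))]
wrist dish [(0.71, array([278., 252.]), array([ 0.5509,  0.1346, -0.    ]))]
254 293
side outlet []
side ring_centre [(0.63, array([196., 254.]), array([0.5607, 0.0015, 0.1   ]))]
side dish [(0.91, array([185., 301.]), array([ 0.4646, -0.172 ,  0.    ])), (0.56, array([259., 241.]), array([0.5591, 0.1416, 0.    ]))]
242 250
scene outlet [(0.74, array([172., 302.]), array([0.5585, 0.1296, 0.058 ]))]
scene ring_centre [(0.74, array([186., 268.]), array([ 0.575 , -0.0058,  0.1   ]))]
scene dish [(0.77, array([187., 304.]), array([0.5682, 0.1331, 0.    ])), (0.7, array([207., 205.]), array([ 0.4629, -0.158 ,  0.    ]))]
301 177
```

View pics/c4.png

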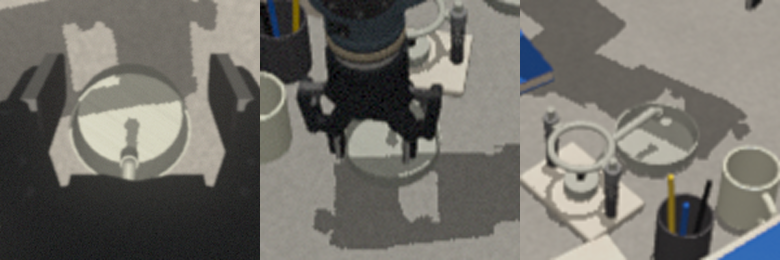

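The dish is now below the nozzle. In the wrist view the nozzle is at about (254,306) and the dish at about (252,280), and projected they agree within about 3 mm. Next are the ring and the flask.

```bash
cat > ring.py <<'E'
from h import *
np.set_printoptions(precision=4,suppress=True)
a=np.linspace(0,2*np.pi,60,endpoint=False)
def fitring(s,M,z=.1,g=(.563,.0)):
    """centre of the ring from the trace: mean of the model torus' silhouette against region ellipse"""
    from scipy.optimize import least_squares
    r=finder.trace(s,'ring_centre')
    if not r: return None
    m=r[0]['region'].astype(np.uint8)
    return r[0]['conf'],r[0]['extent'],m
st=robot.sense();s=snapshot('wrist');M=w2c(s,st)
for t,z in [('outlet',.058),('ring_centre',.1),('dish',0),('flask_mid',.069)]:
    print(t,[(round(r['conf'],2),np.round(r['centre']),atz(s,M,r['centre'][::-1],z)) for r in finder.landmark_of(s,t)[:2]])
n=f"pics/r{s['shot']}.png";cv2.imwrite(n,s['image']);pickle.dump((st,s),open(n+'.pkl','wb'));print(n)
E
python3 -m handwheel '0.085 -0.046 -0.002 -0.02 0;0.085 -0.046 -0.002 -0.03 0;0.085 -0.046 -0.002 0 0;0.085 -0.046 -0.002 0 0;0.085 -0.046 -0.002 0 0;0.085 0 0 0 0;0.085 0 0 0 0'; python3 ring.py
python3 -m handwheel '0.085 -0.046 0.002 0 0;0.085 -0.046 0.002 0 0;0.085 0 0 0 0;0.085 0 0 0 0'; python3 ring.py
```

```text
t: 10.1
ee_pos: [0.5596, 0.0534, 0.2384]
eef_rot: [[-0.188, 0.982, -0.0], [0.982, 0.188, 0.001], [0.001, -0.0, -1.0]]
ft_force: [-0.4, 0.8, -0.3]
width: 0.0852
finger_force: 0.0
outlet [(0.98, array([101., 269.]), array([0.5547, 0.138 , 0.058 ]))]
ring_centre []
dish [(0.81, array([106., 265.]), array([0.5515, 0.1343, 0.    ])), (0.56, array([297., 168.]), array([ 0.4575, -0.1753,  0.    ]))]
flask_mid []
pics/r14.png
t: 10.75
ee_pos: [0.581, -0.0348, 0.2383]
eef_rot: [[-0.19, 0.982, -0.001], [0.982, 0.19, 0.001], [0.001, -0.0, -1.0]]
ft_force: [-0.6, 0.6, -0.0]
width: 0.0851
finger_force: 0.0
outlet [(0.95, array([  6., 266.]), array([0.5543, 0.1363, 0.058 ]))]
ring_centre []
dish [(0.97, array([ 24., 266.]), array([0.5561, 0.1368, 0.    ])), (0.96, array([245., 160.]), array([ 0.4578, -0.176 ,  0.    ]))]
flask_mid [(0.69, array([336., 249.]), array([ 0.6086, -0.2484,  0.069 ]))]
pics/r15.png
```

```bash
cat > rf.py <<'E'
from h import *
from scipy.optimize import minimize
np.set_printoptions(precision=4,suppress=True)
a=np.linspace(0,2*np.pi,120,endpoint=False)
D=[]
for n in (14,15):
    st,s=pickle.load(open(f'pics/r{n}.png.pkl','rb'));g=cv2.GaussianBlur(cv2.cvtColor(s['image'],6),(3,3),0)
    D.append((s,w2c(s,st),cv2.distanceTransform(255-cv2.Canny(g,40,100),2,3)))
def cost(p,idx=(0,1)):
    c=0
    for i in idx:
        s,M,d=D[i]
        for r in (.035,.045):
            q=np.array([proj(s,M,(p[0]+r*np.cos(t),p[1]+r*np.sin(t),p[2])) for t in a])
            v=cv2.remap(d,q[:,0].astype('f4'),q[:,1].astype('f4'),1,borderValue=5).ravel();c+=np.minimum(v,4).mean()
    return c
def fit(idx,zf=None):
    best=None
    for x in np.arange(.545,.585,.006):
        for y in np.arange(-.018,.02,.006):
            f=(lambda p:cost((p[0],p[1],zf),idx)) if zf else (lambda p:cost(p,idx))
            x0=[x,y] if zf else [x,y,.1]
            c=f(x0)
            if best is None or c<best[0]: best=(c,x0,f)
    r=minimize(best[2],best[1],method='Nelder-Mead',options=dict(initial_simplex=np.array([best[1]]+[np.array(best[1])+.004*e for e in np.eye(len(best[1]))])))
    return r.x,r.fun
print(fit((0,1)),fit((0,),.1),(fit((1,),.1)));p,_=fit((0,1))
V=[]
for s,M,d in D:
    im=s['image'].copy()
    for r in(.035,.045):
        for t in a: u=proj(s,M,(p[0]+r*np.cos(t),p[1]+r*np.sin(t),p[2])); cv2.circle(im,tuple(u.astype(int)),0,(0,0,255),-1)
    x,y=proj(s,M,p).astype(int);x=max(x,80);y=max(y,80);V.append(cv2.resize(im[y-80:y+80,x-80:x+80],(390,390)))
cv2.imwrite('pics/rf.png',np.hstack(V))
E
python3 rf.py
```

```text
(array([ 0.5696, -0.0029,  0.0996]), np.float64(4.487362861633301)) (array([ 0.5692, -0.0031]), np.float64(2.295076847076416)) (array([ 0.5696, -0.0026]), np.float64(2.1779003143310547))
```

View pics/rf.png

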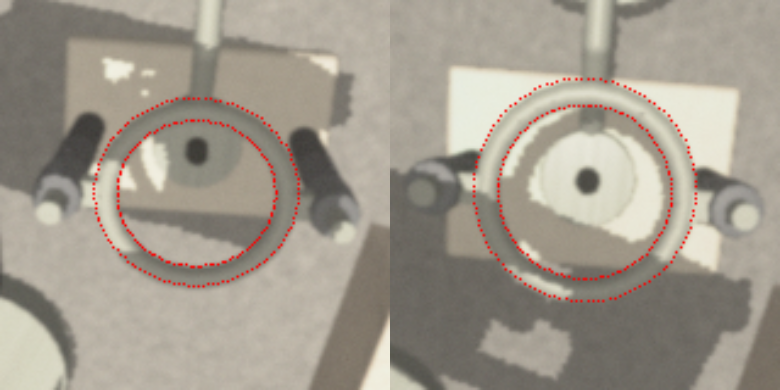

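The overlay fits the ring in both views, with its centre at (0.5696, -0.0028) and z 0.0996. The spout lies 140 mm from that, as it should. Now the flask from close by.

```bash
python3 -m handwheel '0.085 -0.046 0.001 0 0;0.085 -0.046 0.001 0 0;0.085 -0.046 0.002 0 0;0.085 0 0 0 0;0.085 0 0 0 0'; python3 ring.py
python3 -m handwheel '0.085 -0.03 0.00 0 0;0.085 -0.03 0.00 0 0;0.085 0 0 0 0;0.085 0 0 0 0'; python3 ring.py
```

```text
t: 11.5
ee_pos: [0.6111, -0.1699, 0.2382]
eef_rot: [[-0.19, 0.982, -0.001], [0.982, 0.19, 0.001], [0.001, -0.0, -1.0]]
ft_force: [0.3, 0.7, 0.3]
width: 0.0849
finger_force: 0.0
outlet [(0.74, array([235., 117.]), array([ 0.4523, -0.2749,  0.058 ]))]
ring_centre []
dish [(0.73, array([151., 148.]), array([ 0.4602, -0.1759,  0.    ]))]
flask_mid [(0.83, array([246., 244.]), array([ 0.6087, -0.2545,  0.069 ]))]
pics/r16.png
t: 12.15
ee_pos: [0.6225, -0.2281, 0.2384]
eef_rot: [[-0.191, 0.982, -0.0], [0.982, 0.191, 0.001], [0.001, -0.0, -1.0]]
ft_force: [-1.1, 0.8, 0.3]
width: 0.085
finger_force: 0.0
outlet []
ring_centre []
dish [(0.58, array([107., 146.]), array([ 0.464 , -0.1784,  0.    ]))]
flask_mid [(0.96, array([196., 244.]), array([ 0.6091, -0.2508,  0.069 ]))]
pics/r17.png
```

```bash
cat > ff.py <<'E'
from h import *
from scipy.optimize import minimize
np.set_printoptions(precision=4,suppress=True)
a=np.linspace(0,2*np.pi,40);T,A=np.meshgrid(np.linspace(0,np.pi,20),a)
sp=np.c_[(.04*np.sin(T)*np.cos(A)).ravel(),(.04*np.sin(T)*np.sin(A)).ravel(),(.04*np.cos(T)).ravel()-.027]
cyl=lambda r,*zs:np.vstack([np.c_[r*np.cos(a),r*np.sin(a),0*a+z] for z in zs])
parts=[sp,cyl(.014,0,.053),cyl(.017,.053,.058)]
D=[]
for n in (16,17):
    st,s=pickle.load(open(f'pics/r{n}.png.pkl','rb'));im=s['image']
    h=cv2.cvtColor(im,cv2.COLOR_BGR2HSV);m=((h[...,0]<18)&(h[...,1]>110)).astype(np.uint8)
    k,l,stt,c=cv2.connectedComponentsWithStats(m);M=w2c(s,st);u=proj(s,M,(.609,-.252,.05))
    D.append((s,M,m));print(u,m.sum())
def mask(p,s,M):
    o=np.zeros((384*4,512*4),np.uint8)
    for q in parts:
        u=np.array([proj(s,M,p+k) for k in q]);cv2.fillConvexPoly(o,cv2.convexHull((u*4).astype(np.int32)),255)
    return cv2.resize(o,(512,384),interpolation=cv2.INTER_AREA)/255.
def cost(p,idx=(0,1)):
    c=0
    for i in idx:
        s,M,m=D[i];x,y=proj(s,M,(.609,-.252,.05)).astype(int);sl=np.s_[max(y-75,0):y+60,x-65:x+65]
        c+=np.abs(mask(np.array(p),s,M)[sl]-m[sl]).sum()
    return c
x0=np.array([.609,-.252,.069]);r=minimize(cost,x0,method='Nelder-Mead',options=dict(initial_simplex=x0+.005*np.vstack([np.zeros(3),np.eye(3)]),maxiter=80))
print(r.x,r.fun)
p=r.x;V=[]
for s,M,m in D:
    im=s['image'].copy();c,_=cv2.findContours((mask(p,s,M)>.5).astype(np.uint8),0,1);cv2.drawContours(im,c,-1,(0,255,0),1)
    V.append(cv2.resize(im[80:340,150:350],(400,520)))
cv2.imwrite('pics/ff.png',np.hstack(V))
E
python3 ff.py
```

```text
[245.4586 237.4547] 6184
[244.5342 192.4801] 5629
[ 0.6082 -0.2534  0.0634] 870.3529411764705
```

View pics/ff.png

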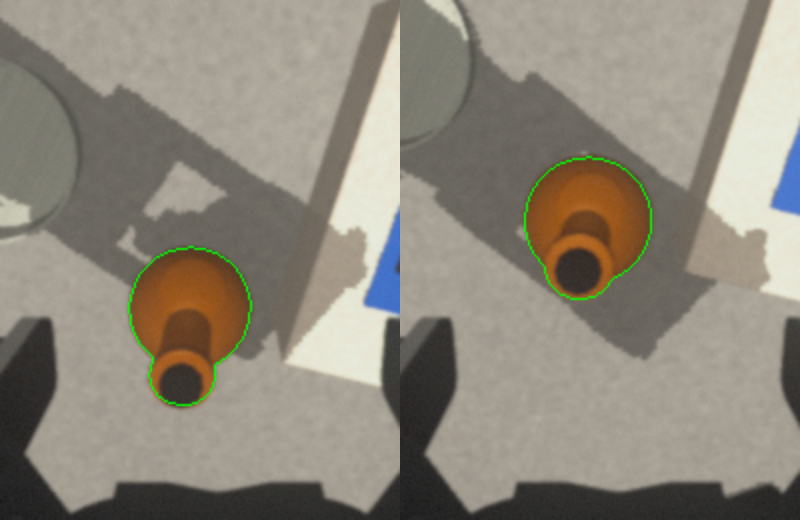

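The fitted outline matches the flask in both views, with its axis at (0.608, -0.2525). I go down onto the neck.

```bash
python3 -m handwheel '0.06 -0.021 -0.019 0 0;0.06 0 0 0 0;0.06 0 0 0.04 0;0.06 0 0 0.04 0;0.06 0 0 0.03 0;0.06 0 0 0.025 0;0.06 0 0 0.013 0;0.06 0 0 0 0;0.06 0 0 0 0'
```

```text
t: 13.3
ee_pos: [0.6089, -0.253, 0.0914]
eef_rot: [[-0.191, 0.982, 0.001], [0.982, 0.191, -0.001], [-0.001, 0.001, -1.0]]
ft_force: [0.9, 0.0, -0.3]
width: 0.0596
finger_force: 0.0
```

```bash
python3 -m handwheel '0.045 0 0 0.001 0;0.035 0 0 0 0;0.02 0 0 0 0;0.02 0 0 0 0;0.02 0 0 0 0;0.02 0 0 0 0;0.02 0 0 0 0' 80; python3 -m handwheel '0.02 0 0 -0.015 0;0.02 0 0 -0.04 0;0.02 0 0 -0.05 0;0.02 0 0 -0.04 0;0.02 0 0 0 0;0.02 0 0 0 0'
```

```text
t: 14.0
ee_pos: [0.6088, -0.2534, 0.0911]
eef_rot: [[-0.191, 0.982, 0.002], [0.982, 0.191, -0.001], [-0.002, 0.002, -1.0]]
ft_force: [-0.7, 0.3, 6.6]
width: 0.0283
finger_force: 74.9
t: 14.6
ee_pos: [0.6079, -0.2528, 0.2356]
eef_rot: [[-0.191, 0.982, 0.001], [0.982, 0.191, -0.001], [-0.001, 0.001, -1.0]]
ft_force: [-0.2, 0.5, -4.0]
width: 0.0284
finger_force: 76.4
```

```bash
python3 -m handwheel '0.02 0.02 0.001 0 0;0.02 0.03 0.001 0 0;0.02 0.033 0.001 0 0;0.02 0.033 0.001 0 0;0.02 0.033 0.001 0 0;0.02 0.033 0.001 0 0;0.02 0.033 0.002 0 0;0.02 0.025 0.002 0 0;0.02 0.013 0 0 0;0.02 0 0 0 0;0.02 0 0 0 0;0.02 0 0 0 0'
cat > hf.py <<'E'
from h import *
exec(open('ff.py').read().split("D=[]")[0])
D=[];st=robot.sense();g=np.array(st['ee_pos'])+[0,0,-.022]
V=[]
for n in ['scene','side','wrist']:
    s=snapshot(n);M=w2c(s,st);h=cv2.cvtColor(s['image'],cv2.COLOR_BGR2HSV);m=((h[...,0]<18)&(h[...,1]>110)).astype(np.uint8)
    u=proj(s,M,g+[0,0,-.027]).astype(int);print(n,u);D.append((s,M,m,u,n))
# belly sphere only: fit the visible brown blob below neck in fixed views
def sm(p,s,M):
    o=np.zeros((384*4,512*4),np.uint8);u=np.array([proj(s,M,p+k) for k in sp]);cv2.fillConvexPoly(o,cv2.convexHull((u*4).astype(np.int32)),255)
    return cv2.resize(o,(512,384),interpolation=cv2.INTER_AREA)/255.
def cost(p,idx=(0,1)):
    c=0
    for i in idx:
        s,M,m,u,n=D[i];q=proj(s,M,g+[0,0,-.02]);w=28;sl=np.s_[int(q[1])-8:u[1]+w,u[0]-w:u[0]+w]
        c+=np.abs(sm(np.array(p),s,M)[sl]-m[sl]).sum()
    return c
for idx in [(0,1)]:
    r=minimize(cost,g,args=(idx,),method='Nelder-Mead',options=dict(initial_simplex=g+.005*np.vstack([np.zeros(3),np.eye(3)]),maxiter=120))
    d=r.x-st['ee_pos'];print('flask_mid',r.x,r.fun,'minus TCP',d,'tool xy',st['eef_rot'].T@d if hasattr(st['eef_rot'],'T') else np.array(st['eef_rot']).T@d)
for s,M,m,u,n in D:
    im=s['image'].copy();c,_=cv2.findContours((sm(r.x,s,M)>.5).astype(np.uint8),0,1);cv2.drawContours(im,c,-1,(0,255,0),1)
    w=50 if n!='wrist' else 90
    x=min(max(u[0],w),511-w);y=min(max(u[1],w),383-w);V.append(cv2.resize(im[y-w:y+w,x-w:x+w],(260,260),interpolation=cv2.INTER_CUBIC))
cv2.imwrite('pics/hf.png',np.hstack(V))
E
python3 hf.py
```

```text
t: 15.8
ee_pos: [0.5698, -0.0039, 0.2342]
eef_rot: [[-0.19, 0.982, -0.0], [0.982, 0.19, -0.001], [-0.0, -0.0, -1.0]]
ft_force: [0.6, -0.0, -2.7]
width: 0.0286
finger_force: 76.4
scene [267 162]
side [251 171]
wrist [259 217]
flask_mid [0.5698 0.001  0.2085] 132.72156862745098 minus TCP [ 0.      0.0049 -0.0256] tool xy [0.0048 0.001  0.0256]
```

View pics/hf.png

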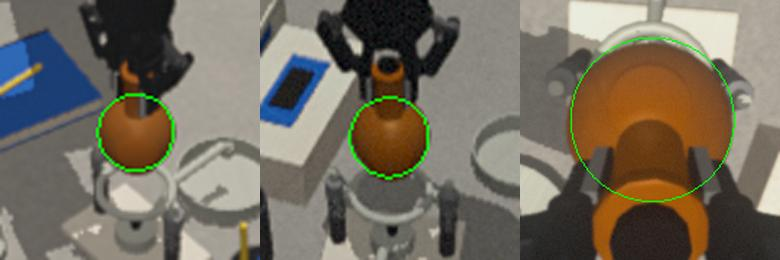

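```bash
cat >> hf.py <<'E'
s,M,m,u,n=D[2]
def cw(p):
    q=np.array([p[0],p[1],g[2]]);sl=np.s_[u[1]-75:u[1]+5,u[0]-75:u[0]+75]
    return np.abs(sm(q,s,M)[sl]-m[sl]).sum()
r=minimize(cw,g[:2],method='Nelder-Mead',options=dict(initial_simplex=g[:2]+.004*np.array([[0,0],[1,0],[0,1]])))
print('wrist flask',r.x,r.fun,'minus TCP',r.x-st['ee_pos'][:2])
E
python3 hf.py
```

```text
scene [267 162]
side [251 171]
wrist [259 217]
flask_mid [0.5695 0.0013 0.2082] 129.71372549019605 minus TCP [-0.0003  0.0052 -0.0263] tool xy [0.0051 0.0007 0.0263]
wrist flask [ 0.569  -0.0021] 79.96078431372548 minus TCP [-0.0008  0.0017]
```

By the wrist camera the flask's axis is within 1 mm of the ring's, so I lower it.

```bash
python3 -m handwheel '0.02 0 0 0.015 0;0.02 0 0 0.02 0;0.02 0 0 0.015 0;0.02 0 0 0 0;0.02 0 0 0 0'; python3 -m handwheel '0.02 0 0 0.004 0;0.02 0 0 0.004 0;0.02 0 0 0 0;0.02 0 0 0 0'  100; python3 -m handwheel '0.02 0 0 0.003 0;0.02 0 0 0.003 0;0.02 0 0 0 0;0.02 0 0 0 0'; python3 -m handwheel '0.02 0 0 0.003 0;0.02 0 0 0.003 0;0.02 0 0 0 0;0.02 0 0 0 0'
```

```text
t: 16.6
ee_pos: [0.5698, -0.0029, 0.1847]
eef_rot: [[-0.191, 0.982, -0.0], [0.982, 0.191, 0.0], [0.0, -0.0, -1.0]]
ft_force: [0.5, -0.2, -2.9]
width: 0.0279
finger_force: 76.4
t: 17.0
ee_pos: [0.5697, -0.0027, 0.1767]
eef_rot: [[-0.191, 0.982, 0.0], [0.982, 0.191, -0.0], [-0.0, 0.0, -1.0]]
ft_force: [-0.8, 0.3, -2.4]
width: 0.0277
finger_force: 93.9
t: 17.4
ee_pos: [0.5699, -0.0029, 0.1706]
eef_rot: [[-0.191, 0.982, 0.001], [0.982, 0.191, -0.0], [-0.0, 0.001, -1.0]]
ft_force: [-0.4, -1.6, -2.0]
width: 0.0278
finger_force: 94.6
t: 17.8
ee_pos: [0.57, -0.0029, 0.165]
eef_rot: [[-0.191, 0.982, 0.001], [0.982, 0.191, -0.0], [-0.001, 0.001, -1.0]]
ft_force: [-0.4, -1.5, 4.1]
width: 0.0273
finger_force: 94.5
```

Contact came at about z 0.167, as predicted. Now press, watching the force.

```bash
python3 -m handwheel '0.02 0 0 0.003 0;0.02 0 0 0.003 0;0.02 0 0 0 0;0.02 0 0 0 0'; python3 -m handwheel '0.02 0 0 0.003 0;0.02 0 0 0.003 0;0.02 0 0 0 0;0.02 0 0 0 0'; python3 -m handwheel '0.02 0 0 0.003 0;0.02 0 0 0.002 0;0.02 0 0 0 0;0.02 0 0 0 0'
```

```text
t: 18.2
ee_pos: [0.57, -0.0029, 0.1593]
eef_rot: [[-0.191, 0.982, 0.001], [0.982, 0.191, -0.001], [-0.001, 0.001, -1.0]]
ft_force: [-1.8, -2.3, 7.4]
width: 0.0279
finger_force: 94.8
t: 18.6
ee_pos: [0.57, -0.0029, 0.1538]
eef_rot: [[-0.191, 0.982, 0.001], [0.982, 0.191, -0.001], [-0.001, 0.001, -1.0]]
ft_force: [-2.5, -1.8, 9.8]
width: 0.028
finger_force: 95.0
t: 19.0
ee_pos: [0.5701, -0.0029, 0.15]
eef_rot: [[-0.191, 0.982, 0.002], [0.982, 0.191, -0.001], [-0.001, 0.002, -1.0]]
ft_force: [-4.7, -2.3, 16.0]
width: 0.0282
finger_force: 95.8
```

```bash
python3 -m handwheel '0.02 0 0 0.001 0;0.02 0 0 0 0;0.02 0 0 0 0'; sed -i 's/hf.png/hf2.png/' hf.py; python3 hf.py; python3 - <<'E'
from h import *
st=robot.sense();V=[]
for n in ['wrist','scene']:
    s=snapshot(n);M=w2c(s,st);print(n,[(round(r['conf'],2),atz(s,M,r['centre'][::-1],z)) for t,z in [('dish',0),('outlet',.058),('ring_centre',.08)] for r in finder.landmark_of(s,t)[:2]])
E
```

```text
t: 19.3
ee_pos: [0.5701, -0.0029, 0.1499]
eef_rot: [[-0.191, 0.982, 0.002], [0.982, 0.191, -0.001], [-0.001, 0.002, -1.0]]
ft_force: [-5.3, -2.8, 21.0]
width: 0.0283
finger_force: 96.3
scene [268 183]
side [251 194]
wrist [259 217]
flask_mid [ 0.571  -0.002   0.1289] 116.2156862745098 minus TCP [ 0.0009  0.0009 -0.0209] tool xy [0.0007 0.001  0.0209]
wrist flask [ 0.5698 -0.0048] 62.6078431372549 minus TCP [-0.0003 -0.0019]
wrist [(0.71, array([ 0.4581705 , -0.17546522,  0.        ])), (0.56, array([0.55504381, 0.13479067, 0.        ])), (0.76, array([0.55412474, 0.13722101, 0.058     ]))]
scene [(0.75, array([ 0.44997409, -0.16295972,  0.        ])), (0.57, array([0.55242919, 0.13894486, 0.        ])), (0.79, array([0.55837213, 0.12940007, 0.058     ])), (0.2, array([ 0.48280336, -0.32062146,  0.058     ])), (0.62, array([0.56665152, 0.00236644, 0.08      ]))]
```

View pics/hf2.png

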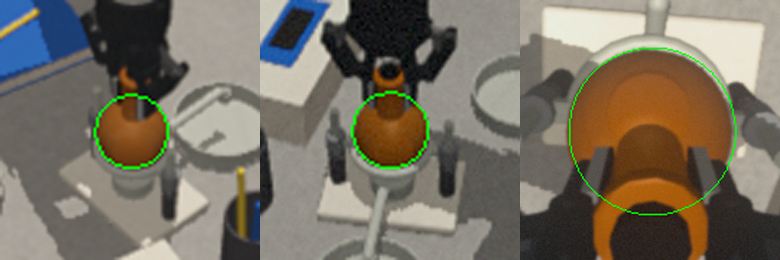

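The ring is at its lower stop: another 1 mm of command raised the force by 5 N without motion, and flask_mid is at z≈0.128. The dish is within about 3 mm of the outlet. I hand it in.

```bash
python3 -m handwheel '0.02 0 0 0 0;0.02 0 0 0 0;0.02 0 0 0 0'; python3 -c "
from plant import order
print(order.job_done())"
```

```text
t: 20.15
ee_pos: [0.5702, -0.0029, 0.1499]
eef_rot: [[-0.191, 0.982, 0.002], [0.982, 0.191, -0.001], [-0.001, 0.002, -1.0]]
ft_force: [-4.6, -0.6, 21.8]
width: 0.0281
finger_force: 96.3
the job is handed in; nothing more can be done
None
```

The dish is under the outlet to within about 3 mm, and the flask is held pressed down at the ring's lower stop (about 22 N measured at the wrist); I handed the job in at about 20 s, and no verdict was returned.

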